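# Bring an interlocked air-gauge manifold on line

## Task

On the metal air manifold, first turn the isolator lever (the one with the thick grip, on the round plate) clockwise until it comes up against its stop pin, then turn the selector lever (thin grip, fan-shaped plate), which that frees, clockwise until it too rests against its stop pin, and let go. Both levers are stiff; go by feel and stop as soon as the resistance rises, never forcing a lever against its stop or the interlock, and leave the loose gauges and parts around the manifold where they are.

Things in the scene. Friction and masses are not known exactly. Their poses are not given: they have to be found in the camera images.
- manifold: fixed flat metal air manifold, 170 x 250 x 28 mm (its x, y, z), origin at the centre of its underside, z up; its far long side (+x) has three brass hose nipples sticking out 25 mm. On its top two steel plates, 31 to 38 mm above the table, turn on upright axes; over each is a lever bar 14 mm wide, 42 to 50 mm above the table, with an upright grip 60 mm from the axis, 49 to 93 mm above the table
- isolator_axis (a point): upright turning axis of the isolator, at table height (manifold x = 0, y = +65 mm; axes as the manifold's). Its round plate, radius 40 mm, has a radial tab and one hollow in its rim. Only when the tab rests on the isolator's stop pin (within about 0.05 rad) does the hollow let the selector's fan pass; once the fan is across, it locks the isolator in turn
- selector_axis (a point): upright turning axis of the selector, at table height (manifold x = 0, y = -65 mm; axes as the manifold's). Until the isolator is set, the selector turns at most about 0.08 rad and then jams on the rim of the round plate
- isolator_grip (a point): centre line of the isolator's grip at 72 mm above the table: black cylinder, 20 mm in diameter. Turns clockwise seen from above by 0.95 to 1.25 rad to its stop, stiffly (about 8 N at the grip), and stays where left. At the stop it nominally is 98 deg from manifold +x towards +y about its axis, but the lever is clamped on its hub up to 0.25 rad either way from that: only the feel of the stop tells
- selector_grip (a point): centre line of the selector's grip at 72 mm above the table: upright black cylinder, 14 mm in diameter, 60 mm from the selector's axis; 250 deg from manifold +x towards +y about that axis when the joint reads 0. Turning it takes about 7 N at the grip and it stays where it is left
- selector (a joint): angle of the selector, rad: 0 at the start, grows clockwise seen from above, about 0.72 when its fan edge rests against its stop pin
- isolator_stop: fixed upright steel pin, 8 mm in diameter, top 41 mm above the table, beside the round plate (origin under its axis, at table height): the stop for the round plate's tab
- selector_stop: fixed upright steel pin, 8 mm in diameter, top 41 mm above the table (origin under its axis, at table height): the stop for the leading edge of the fan-shaped plate
- selector_plate: the fan-shaped steel plate of the selector, radius 100 mm, 7 mm thick, turning with its lever; origin on the selector's axis at table height
- ring_gauge: loose knurled steel ring, 54 mm across, 18 mm high, origin at the centre of its underside; leave it alone
- gear: loose steel gear, 51 mm across, 20 mm high, origin at the centre of its underside; leave it alone
- plug_gauge: loose double-ended plug gauge lying down, 118 mm long, 21 mm thick, origin under its middle; leave it alone
- bushing: loose flanged bronze bushing, 31 mm across, 22 mm high, origin at the centre of its underside; leave it alone

How it is judged:
By the outcome, as a careful person would: the job done as asked, in the order asked, and still so for the second after the job is handed in, with the robot touching nothing.
It also fails if it takes over 67 s, if anything falls off the work surface, if the arm or the gripper's body presses on something with over 40 N, if the wrist force passes 120 N, or if a joint passes its speed limit or range.

## Robot

A 6-joint arm with a two-finger parallel gripper is mounted at the origin on a cart in front of the work surface, level with it; the furniture and walls round the work are solid. World frame = base frame: x ahead of the robot, y to its left, z up, the work surface at z = 0. Lengths are in m, angles in rad, forces in N, time in s.
With the tool pointing down it reaches from about 0.275 to 0.75 m from the base axis. Payload 10.2 kg.
Tool frame: the origin (TCP) lies midway between the tips of the shut fingers; the grasp point (between the pads) lies 19 mm behind it; z points along the fingers, y is the line along which they close (so a half turn about z gives the same grasp; the last joint's range is limited). The gripper opens to 88 mm and grips with 3 to 60 N. Pads are 18 mm wide; open, the fingers measure 123 mm over their backs; the gripper's body (75 mm by 187 mm) begins 45 mm behind the grasp point.
Start: joints at [-1.413, 0.313, 1.498, -0, 1.331, -0.223], TCP at [0.195, -0.487, 0.239] pointing down, gripper open.
Joint ranges: [-2.94, 2.94], [-0.97, 2.17], [0.19, 2.56], [-1.23, 4.37], [0.02, 3.11], [-2.88, 2.88]. Speed limits (rad/s): [2.39, 2.39, 3.01, 3.14, 3.14, 3.14].

## Interface

Orientations are given as a unit quaternion [x, y, z, w].
In Python, from rig import readout, vision, job_done, cut_out gives the robot as it stands. The module is installed in compiled form; this text tells all that it offers.
- The arm moves only by the tool step_arm, never from a script. Its argument "motion" is one flat list of numbers, 7 for each row, row after row: the turn, a rotation vector about the world's x, y, z in units of 6 degrees (1.0 is 6 degrees), then the shift along the world's x, y, z in units of 40 mm (1.0 is 40 mm), then the opening, from -1 (shut) to 1 (fully open). A call has 1 to 20 rows; each row is the pose to reach, as a shift and turn from the pose commanded when the call began; what a row does not reach only later rows make up. A row lasts 1/8 s, in which the tool goes at most 62.5 mm and 10.7 degrees, less where a joint would pass 70% of its speed; a pose out of reach is approached as far as the arm can. A call with a gripper value outside its range is refused whole. The fingers move at their own pace and stop on an object; the grip force is fixed at half the most. Time passes only in rows, so rows that repeat a pose let the fingers close. It gives the time, the measured TCP pose, the force, the opening and the grip force at its end, in the units of the state.
- readout.observe(): the state, without advancing time (a new reading comes with each control period).
- vision.camera(name): name is "scene" or "top" or "wrist"; returns a dict with "img" (384x512x3 uint8, red, green, blue), "fx", "fy", "cx", "cy" (pixels), "position" and "orientation" of the camera in the world; the wrist camera has in their place "tool_from_camera" (4x4, takes a point from camera to tool coordinates, whose origin is the TCP and whose axes are the flange's). Camera axes: x right, y up, looking along -z (the intrinsics and any distortion apply to the point x, -y, -z); pixel columns grow to the right and rows downward; lengths in m; the calibration is good to about 2 mm. A picture is of the moment at which its call begins: read the wrist's pose just before it. There is no depth.
- job_done(): hands the job in; it is judged then, once.
Trained networks look in the newest picture that a camera, given by its name, has taken for a name from the list of things; names that differ only in an ending like _2 or _b are one class to them, and where a whole thing is asked for, a point or a joint stands for the part that bears it (a point fixed in the world has none). Each returns a list of dicts, best first, with "score" (0 to 1); they miss things now and then, are a little off and sometimes report something else, mostly with a low value. They report only what shows in the picture. A call takes as long as a camera call.
- cut_out(thing, camera): "region" (384x512 bool, what is visible of it) and "centre" ([row, column] in pixels, amid what is visible of it).
The state is a dict: "clock": time; "joint_pos": joint angles; "joint_vel": joint speeds; "effort": joint torques, N m; "tcp_pos": TCP position; "eef_rot": TCP orientation; "wrist_force": force on the tool from outside, world axes, zero at the start; "moment": the same for the moment, N m; "gripper_width": opening from 0.0 (shut) to 1.0 (fully open); "finger_force": force on a finger pad.
Only numpy, scipy, OpenCV 4.12 (cv2) and the standard library are available. Lean on these libraries where they do the work, as an engineer would, in place of code of your own. Each camera call takes 0.05 s, during which the arm holds its last target. There are 200 camera calls.

## Working session

There is one attempt and no reset: what is moved stays moved. The work goes in short steps, Python scripts to look and compute and a tool call to move; the robot and the scene stay as the last step left them, time stands still between calls to the robot, and variables do not carry over. Pictures are saved under pics/ and viewed, at most 10 in all, crops included, and the job is handed in when it is done.

Besides the shell and the picture viewer there is one more tool, called by a JSON object that holds its "name" and its "arguments", one argument or row to a line. step_arm: Moves the arm, as the interface text tells. Its arguments: {"type":"object","properties":{"motion":{"type":"array"}},"required":["motion"]}

```bash
mkdir -p pics; cat > h.py <<'E'
import numpy as np,cv2
from scipy.spatial.transform import Rotation as R
from rig import readout,vision,job_done,cut_out
def pose(c,s=None):
    if 'position' in c: return np.array(c['position']),R.from_quat(c['orientation']).as_matrix()
    T=np.array(c['tool_from_camera']);Q=R.from_quat(s['eef_rot']).as_matrix()
    return Q@T[:3,3]+np.array(s['tcp_pos']),Q@T[:3,:3]
def ray(c,rc,z,s=None):
    p,M=pose(c,s);r,q=rc
    d=M@np.array([(q-c['cx'])/c['fx'],-(r-c['cy'])/c['fy'],-1.])
    return p+d*(z-p[2])/d[2]
def proj(c,X,s=None):
    p,M=pose(c,s);v=M.T@(np.array(X)-p)
    return [c['cy']-c['fy']*v[1]/-v[2], c['cx']+c['fx']*v[0]/-v[2]]
E
python3 - <<'E'
from h import *
ims=[]
for n in ['scene','top']:
    c=vision.camera(n);print(n,{k:v for k,v in c.items() if k!='img'})
    cv2.imwrite(f'pics/{n}0.png',c['img'][:,:,::-1])
    for t,z in [('manifold',.028),('isolator_grip',.072),('selector_grip',.072),('isolator_stop',.041),('selector_stop',.041),('selector_plate',.038)]:
        for d in cut_out(t,n)[:2]: print(t,round(d['score'],2),np.round(d['centre'],1),d['region'].sum(),np.round(ray(c,d['centre'],z),3))
E
```

```text
scene {'fx': 485.3403949708142, 'fy': 485.3403949708142, 'cx': 254.06046899148933, 'cy': 189.7196356435134, 'position': array([-0.2186801 ,  0.61986781,  0.54778525]), 'orientation': array([-0.21900105,  0.49330078,  0.76360377, -0.35440396])}
manifold 0.58 [212.3 259.6] 2856 [ 0.53  -0.053  0.028]
isolator_grip 0.23 [207.9 279.1] 169 [ 0.455 -0.043  0.072]
selector_grip 0.58 [208.6 278.4] 188 [ 0.454 -0.039  0.072]
selector_plate 0.7 [206.8 283.8] 173 [ 0.501 -0.102  0.038]
top {'fx': 411.95765398305537, 'fy': 411.95765398305537, 'cx': 254.18171544026347, 'cy': 190.70120351696582, 'position': array([ 0.34146032, -0.03420288,  0.9132954 ]), 'orientation': array([ 0.07997642, -0.07681488, -0.66822636,  0.73564719])}
manifold 0.71 [198.3 296.1] 8591 [ 0.533 -0.114  0.028]
isolator_grip 0.73 [194.1 262. ] 343 [ 0.525 -0.038  0.072]
isolator_grip 0.6 [204.2 296.9] 8597 [ 0.511 -0.112  0.072]
selector_grip 0.81 [217.  301.7] 1105 [ 0.485 -0.124  0.072]
isolator_stop 0.6 [200.8 300. ] 8650 [ 0.525 -0.121  0.041]
selector_plate 0.64 [216.3 292.7] 764 [ 0.491 -0.109  0.038]
```

```bash
python3 - <<'E'
import cv2
a=cv2.imread('pics/top0.png')[110:290,180:420];cv2.imwrite('pics/t1.png',cv2.resize(a,(800,600),interpolation=cv2.INTER_CUBIC))
E
```

```text
(no output)
```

View pics/t1.png

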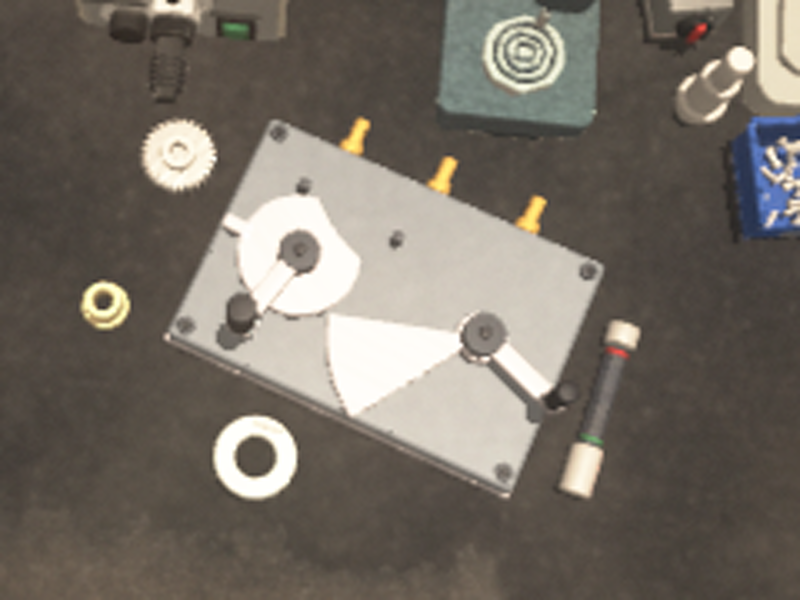

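View pics/scene0.png

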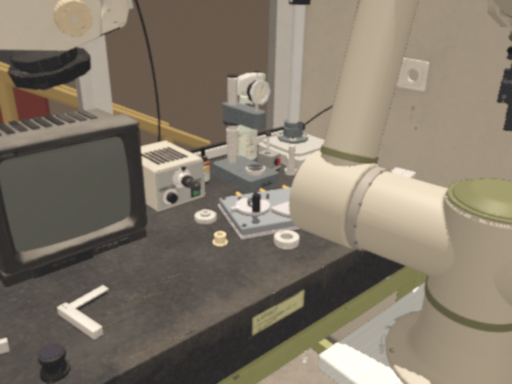

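The top crop shows the manifold with corners at about (272,122), (603,265), (507,495) and (167,335). The isolator hub is at (299,250) with its grip at (240,308), and the selector hub is at (485,333) with its grip at (565,393). The stop pins are at (303,186) and (396,239). The scene view has the arm in front and no extra obstacles close to the manifold.

```bash
cat >> h.py <<'E'
E
python3 - <<'E'
from h import *
c=vision.camera('top')
f=lambda x,y,z:ray(c,(110+(y+.5)*.3-.5,180+(x+.5)*.3-.5),z)[:2]
W=np.array([f(272,122,.028),f(603,265,.028),f(507,495,.028),f(167,335,.028)])
L=np.array([[85,125],[85,-125],[-85,-125],[-85,125]])/1000
w=W.mean(0);H=L.T@(W-w);th=np.arctan2(H[0,1]-H[1,0],H[0,0]+H[1,1])
M=np.array([[np.cos(th),-np.sin(th)],[np.sin(th),np.cos(th)]])
print('ctr',w,'th',np.degrees(th),'res',np.round((L@M.T+w-W)*1000,1).tolist())
A=w+M@[0,.065];S=w+M@[0,-.065]
print('A',A,f(299,250,.055),'S',S,f(485,333,.055))
for n,ax,p in [('iso',A,f(241,302,.093)),('sel',S,f(567,392,.093))]:
    v=p-ax;print(n,p,np.hypot(*v),'world ang',np.degrees(np.arctan2(v[1],v[0])),'man',np.degrees(np.arctan2(v[1],v[0])-th)%360)
for n,ax,p in [('ipin',A,f(303,186,.041)),('spin',S,f(396,239,.041)),('tab',A,f(233,224,.038))]:
    v=p-ax;print(n,p,np.hypot(*v),np.degrees(np.arctan2(v[1],v[0])))
s=readout.observe();print(s['eef_rot'],R.from_quat(s['eef_rot']).as_matrix().round(3),s['tcp_pos'],s['gripper_width'],s['clock'])
E
```

```text
ctr [ 0.5288698  -0.11281983] th -19.463287422464187 res [[5.6, 3.4], [0.1, -4.9], [-3.5, -3.6], [-2.3, 5.1]]
A [ 0.55052798 -0.05153424] [ 0.55133643 -0.05209375] S [ 0.50721162 -0.17410541] [ 0.5087472  -0.17438608]
iso [ 0.50616634 -0.01896088] 0.055036158499345206 world ang 143.71132401577043 man 163.1746114382346
sel [ 0.47012668 -0.21937066] 0.05851696102379059 world ang -129.32709684079757 man 250.13619058166665
ipin [ 0.59833716 -0.05122981] 0.04781014793994783 0.3648339894495809
spin [ 0.56828451 -0.1149987 ] 0.08499118445269499 44.06270310863213
tab [ 0.5688366  -0.00765007] 0.04755024179252888 67.35394366327333
[ 9.81930592e-01  1.89241415e-01  7.46720388e-07 -2.12064496e-05] [[ 0.928  0.372 -0.   ]
 [ 0.372 -0.928  0.   ]
 [ 0.    -0.    -1.   ]] [ 0.19511396 -0.48740532  0.23869416] 1.0010980391719526 0.75
```

{"name": "step_arm", "arguments": {
  "motion": [0,0,20.3,7.7,11.77,-1.2,1,0,0,20.3,7.7,11.77,-1.2,1,0,0,20.3,7.7,11.77,-1.2,1,0,0,20.3,7.7,11.77,-1.2,1,0,0,20.3,7.7,11.77,-1.2,1,0,0,20.3,7.7,11.77,-1.2,1,0,0,20.3,7.7,11.77,-1.2,1,0,0,20.3,7.7,11.77,-1.2,1,0,0,20.3,7.7,11.77,-1.2,1,0,0,20.3,7.7,11.77,-1.2,1,0,0,20.3,7.7,11.77,-1.2,1,0,0,20.3,7.7,11.77,-1.2,1,0,0,20.3,7.7,11.77,-1.2,1,0,0,20.3,7.7,11.77,-1.2,1,0,0,20.3,7.7,11.77,-1.2,0.5,0,0,20.3,7.7,11.77,-1.2,0.2]
}}

```text
clock: 2.75
tcp_pos: [0.5031, -0.0166, 0.1907]
eef_rot: [0.312, 0.95, -0.0, 0.0]
wrist_force: [-0.1, -0.3, -0.2]
gripper_width: 0.796
finger_force: 0.0
```

```bash
python3 - <<'E'
from h import *
s=readout.observe();c=vision.camera('wrist')
print(s['tcp_pos'],s['joint_pos'],s['gripper_width'],s['clock'],s['wrist_force'],R.from_quat(s['eef_rot']).as_matrix().round(3).tolist())
im=c['img'][:,:,::-1].copy()
for t,z in [('isolator_grip',.08),('selector_grip',.08)]:
    for d in cut_out(t,'wrist')[:2]: print(t,round(d['score'],2),np.round(d['centre'],1),d['region'].sum(),np.round(ray(c,d['centre'],z,s),3))
print('exp axis/grip px',proj(c,[.551,-.0518,.055],s),proj(c,[.503,-.0165,.093],s))
cv2.imwrite('pics/w1.png',im)
E
```

```text
[ 0.50311038 -0.01663303  0.19071637] [-2.66177682e-01  3.09335958e-01  1.63335400e+00 -2.71645613e-05
  1.19890391e+00 -1.20156348e+00] 0.7961087638976378 2.75 [-0.06588272 -0.33312907 -0.20015892] [[-0.805, 0.594, -0.0], [0.594, 0.805, -0.0], [-0.0, -0.0, -1.0]]
isolator_grip 0.91 [212.8 256.3] 1618 [ 0.52  -0.029  0.08 ]
selector_grip 0.63 [220.1 170.6] 3400 [ 0.482 -0.092  0.08 ]
selector_grip 0.21 [215.7 174.7] 2859 [ 0.481 -0.087  0.08 ]
exp axis/grip px [np.float64(239.97780144142314), np.float64(256.05776425695984)] [np.float64(193.52866908112617), np.float64(256.0708842961077)]
```

View pics/w1.png

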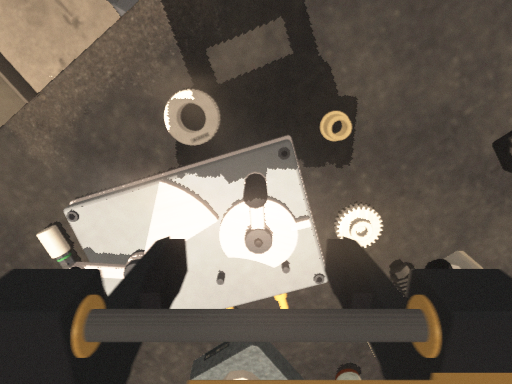

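The wrist view shows the isolator grip at about (256,190) and its hub at (258,240). Both match my prediction to within about 1–2 mm. I'll descend around the grip now.

{"name": "step_arm", "arguments": {
  "motion": [0,0,0,0,0,-1.5,-0.1,0,0,0,0,0,-2.2,-0.1,0,0,0,0,0,-3.32,-0.1,0,0,0,0,0,-3.32,-0.1,0,0,0,0,0,-3.32,-0.41,0,0,0,0,0,-3.32,-0.41,0,0,0,0,0,-3.32,-0.41]
}}

```text
clock: 3.78
tcp_pos: [0.5036, -0.0167, 0.059]
eef_rot: [0.312, 0.95, 0.0, 0.001]
wrist_force: [0.3, 0.7, 0.8]
gripper_width: 0.295
finger_force: 0.0
```

```bash
cat >> h.py <<'E'
def arc(C,f0,f1,st,r=.06):
    # prints yaw(units), dx, dy rel to f0
    u=lambda f:r*np.array([np.cos(np.radians(f)),np.sin(np.radians(f))])
    out=[]
    for f in np.linspace(f0,f1,int(round(abs(f1-f0)/st))+1)[1:]:
        d=(u(f)-u(f0))/.04; out.append((round(f,1),round((f-f0)/6,2),round(d[0],3),round(d[1],3)))
    print(*out,sep='\n')
E
python3 -c "
from h import *
arc(0,143.7,93.7,5)
print(arc(0,93.7,85.7,1))"
```

```text
(np.float64(138.7), np.float64(-0.83), np.float64(0.082), np.float64(0.102))
(np.float64(133.7), np.float64(-1.67), np.float64(0.173), np.float64(0.196))
(np.float64(128.7), np.float64(-2.5), np.float64(0.271), np.float64(0.283))
(np.float64(123.7), np.float64(-3.33), np.float64(0.377), np.float64(0.36))
(np.float64(118.7), np.float64(-4.17), np.float64(0.489), np.float64(0.428))
(np.float64(113.7), np.float64(-5.0), np.float64(0.606), np.float64(0.485))
(np.float64(108.7), np.float64(-5.83), np.float64(0.728), np.float64(0.533))
(np.float64(103.7), np.float64(-6.67), np.float64(0.854), np.float64(0.569))
(np.float64(98.7), np.float64(-7.5), np.float64(0.982), np.float64(0.595))
(np.float64(93.7), np.float64(-8.33), np.float64(1.112), np.float64(0.609))
(np.float64(92.7), np.float64(-0.17), np.float64(0.026), np.float64(0.001))
(np.float64(91.7), np.float64(-0.33), np.float64(0.052), np.float64(0.002))
(np.float64(90.7), np.float64(-0.5), np.float64(0.078), np.float64(0.003))
(np.float64(89.7), np.float64(-0.67), np.float64(0.105), np.float64(0.003))
(np.float64(88.7), np.float64(-0.83), np.float64(0.131), np.float64(0.003))
(np.float64(87.7), np.float64(-1.0), np.float64(0.157), np.float64(0.002))
(np.float64(86.7), np.float64(-1.17), np.float64(0.183), np.float64(0.001))
(np.float64(85.7), np.float64(-1.33), np.float64(0.209), np.float64(-0.001))
None
```

{"name": "step_arm", "arguments": {
  "motion": [0,0,-0.83,0.08,0.1,0,-0.41,0,0,-1.67,0.17,0.2,0,-0.41,0,0,-2.5,0.27,0.28,0,-0.41,0,0,-2.5,0.27,0.28,0,-0.41]
}}

```text
clock: 4.28
tcp_pos: [0.5135, -0.0058, 0.0585]
eef_rot: [0.434, 0.901, -0.001, -0.0]
wrist_force: [-4.2, -2.8, 4.2]
gripper_width: 0.295
finger_force: 2.7
```

{"name": "step_arm", "arguments": {
  "motion": [0,0,-0.83,0.11,0.08,0,-0.41,0,0,-1.67,0.22,0.145,0,-0.41,0,0,-2.5,0.335,0.2,0,-0.41,0,0,-3.33,0.457,0.25,0,-0.41,0,0,-4.17,0.583,0.286,0,-0.41,0,0,-5,0.71,0.312,0,-0.41]
}}

```text
clock: 5.03
tcp_pos: [0.5407, 0.0076, 0.0583]
eef_rot: [0.653, 0.757, -0.001, -0.002]
wrist_force: [-10.3, 2.7, 7.2]
gripper_width: 0.295
finger_force: 4.9
```

{"name": "step_arm", "arguments": {
  "motion": [0,0,-0.33,0.052,0.008,0,-0.41,0,0,-0.67,0.104,0.012,0,-0.41,0,0,-1,0.157,0.015,0,-0.41]
}}

```text
clock: 5.4
tcp_pos: [0.5468, 0.0086, 0.0582]
eef_rot: [0.691, 0.723, -0.001, -0.002]
wrist_force: [-10.5, 3.9, 6.0]
gripper_width: 0.295
finger_force: 5.0
```

```bash
python3 -c "
from h import *
s=readout.observe();print(s['moment'],s['wrist_force'],s['tcp_pos'])
arc(0,92.7,70.7,2)"
```

```text
[ 0.58342802  1.61129082 -0.04943882] [-10.50333168   3.89546496   6.02675747] [0.54677292 0.00857801 0.05819167]
(np.float64(90.7), np.float64(-0.33), np.float64(0.052), np.float64(0.002))
(np.float64(88.7), np.float64(-0.67), np.float64(0.105), np.float64(0.001))
(np.float64(86.7), np.float64(-1.0), np.float64(0.157), np.float64(-0.001))
(np.float64(84.7), np.float64(-1.33), np.float64(0.209), np.float64(-0.005))
(np.float64(82.7), np.float64(-1.67), np.float64(0.261), np.float64(-0.01))
(np.float64(80.7), np.float64(-2.0), np.float64(0.313), np.float64(-0.018))
(np.float64(78.7), np.float64(-2.33), np.float64(0.365), np.float64(-0.027))
(np.float64(76.7), np.float64(-2.67), np.float64(0.416), np.float64(-0.039))
(np.float64(74.7), np.float64(-3.0), np.float64(0.466), np.float64(-0.051))
(np.float64(72.7), np.float64(-3.33), np.float64(0.517), np.float64(-0.066))
(np.float64(70.7), np.float64(-3.67), np.float64(0.566), np.float64(-0.083))
```

{"name": "step_arm", "arguments": {
  "motion": [0,0,-0.17,0.026,0,0,-0.41,0,0,-0.33,0.052,0,0,-0.41,0,0,-0.5,0.078,0,0,-0.41]
}}

```text
clock: 5.78
tcp_pos: [0.5498, 0.0088, 0.0581]
eef_rot: [0.71, 0.705, -0.001, -0.002]
wrist_force: [-9.7, 4.5, 6.0]
gripper_width: 0.293
finger_force: 5.0
```

{"name": "step_arm", "arguments": {
  "motion": [0,0,-0.17,0.026,0,0,-0.41,0,0,-0.33,0.052,0,0,-0.41]
}}

```text
clock: 6.02
tcp_pos: [0.5519, 0.0089, 0.0581]
eef_rot: [0.722, 0.692, -0.001, -0.002]
wrist_force: [-10.5, 5.7, 6.2]
gripper_width: 0.293
finger_force: 5.1
```

{"name": "step_arm", "arguments": {
  "motion": [0,0,-0.17,0.026,-0.001,0,-0.41,0,0,-0.33,0.052,-0.003,0,-0.41]
}}

```text
clock: 6.28
tcp_pos: [0.554, 0.0089, 0.0581]
eef_rot: [0.734, 0.68, -0.001, -0.003]
wrist_force: [-10.9, 6.6, 6.3]
gripper_width: 0.295
finger_force: 5.2
```

{"name": "step_arm", "arguments": {
  "motion": [0,0,-0.17,0.026,-0.003,0,-0.41,0,0,-0.33,0.052,-0.006,0,-0.41]
}}

```text
clock: 6.52
tcp_pos: [0.556, 0.0088, 0.0581]
eef_rot: [0.745, 0.667, -0.001, -0.003]
wrist_force: [-9.2, 7.1, 6.9]
gripper_width: 0.295
finger_force: 5.2
```

{"name": "step_arm", "arguments": {
  "motion": [0,0,-0.17,0.026,-0.004,0,-0.41,0,0,-0.25,0.039,-0.006,0,-0.41]
}}

```text
clock: 6.78
tcp_pos: [0.5576, 0.0086, 0.0581]
eef_rot: [0.754, 0.657, -0.001, -0.003]
wrist_force: [-9.2, 7.8, 4.5]
gripper_width: 0.295
finger_force: 5.2
```

{"name": "step_arm", "arguments": {
  "motion": [0,0,-0.17,0.026,-0.004,0,-0.41,0,0,-0.25,0.039,-0.007,0,-0.41]
}}

```text
clock: 7.02
tcp_pos: [0.5592, 0.0084, 0.058]
eef_rot: [0.762, 0.647, -0.001, -0.003]
wrist_force: [-9.0, 7.8, 5.2]
gripper_width: 0.294
finger_force: 5.2
```

{"name": "step_arm", "arguments": {
  "motion": [0,0,-0.17,0.026,-0.004,0,-0.41,0,0,-0.25,0.039,-0.007,0,-0.41]
}}

```text
clock: 7.28
tcp_pos: [0.5605, 0.0083, 0.058]
eef_rot: [0.771, 0.637, -0.001, -0.003]
wrist_force: [-11.1, 8.7, 6.3]
gripper_width: 0.296
finger_force: 6.3
```

{"name": "step_arm", "arguments": {
  "motion": [0,0,-0.17,0.026,-0.005,0,-0.41,0,0,-0.25,0.039,-0.008,0,-0.41]
}}

```text
clock: 7.52
tcp_pos: [0.561, 0.0081, 0.0578]
eef_rot: [0.779, 0.627, -0.002, -0.004]
wrist_force: [-16.8, 9.8, 9.6]
gripper_width: 0.297
finger_force: 9.0
```

The resistance has risen from about 10 N to 17 N and the tool has stalled, so that is the stop. I'll back off, open and lift.

{"name": "step_arm", "arguments": {
  "motion": [0,0,0,-0.13,0.02,0,-0.41,0,0,0,-0.145,0.02,0,-0.1,0,0,0,-0.145,0.02,0,-0.1]
}}

```text
clock: 7.9
tcp_pos: [0.5587, 0.0068, 0.0582]
eef_rot: [0.779, 0.627, 0.0, 0.0]
wrist_force: [-0.1, -0.2, -0.2]
gripper_width: 0.447
finger_force: 0.0
```

{"name": "step_arm", "arguments": {
  "motion": [0,0,0,0,0,1,-0.1,0,0,0,0,0,2,-0.1,0,0,0,0,0,3,0.2,0,0,0,0,0,3.3,0.2]
}}

```text
clock: 8.4
tcp_pos: [0.5593, 0.0067, 0.1921]
eef_rot: [0.779, 0.627, 0.001, 0.002]
wrist_force: [0.1, -0.1, -0.3]
gripper_width: 0.599
finger_force: 0.0
```

```bash
python3 - <<'E'
from h import *
s=readout.observe();c=vision.camera('wrist')
print(s['tcp_pos'],s['joint_pos'],s['wrist_force'])
y=R.from_quat(s['eef_rot']).as_matrix()[:,1];print('yline',np.degrees(np.arctan2(y[1],y[0])))
cv2.imwrite('pics/w2.png',c['img'][:,:,::-1])
print('hub,grip,sgrip,ipin',[np.round(proj(c,p,s)) for p in ([.551,-.0518,.055],[.5583,.0078,.093],[.47,-.2205,.093],[.5983,-.0512,.041])])
E
```

```text
[0.55928377 0.00674992 0.19212399] [-1.97385951e-01  4.24273916e-01  1.46441398e+00 -7.82062408e-06
  1.24875291e+00  1.77934450e-02] [ 0.07402494 -0.13280213 -0.30542583]
yline -12.328738204349872
hub,grip,sgrip,ipin [array([240., 259.]), array([193., 252.]), array([416., 217.]), array([224., 304.])]
```

View pics/w2.png

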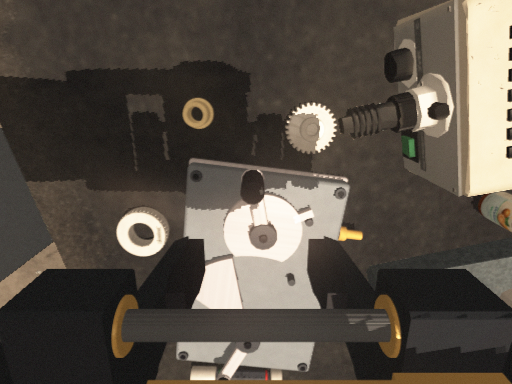

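The tab at (303,218) rests on the isolator pin in the view. Next I'll move over the selector grip and descend.

{"name": "step_arm", "arguments": {
  "motion": [0,0,-4.5,-2.23,-5.69,0,-0.1,0,0,-4.5,-2.23,-5.69,0,-0.1,0,0,-4.5,-2.23,-5.69,0,-0.1,0,0,-4.5,-2.23,-5.69,0,-0.1,0,0,-4.5,-2.23,-5.69,0,-0.1,0,0,-4.5,-2.23,-5.69,0,-0.1]
}}

```text
clock: 9.2
tcp_pos: [0.4691, -0.22, 0.1888]
eef_rot: [0.904, 0.428, -0.0, -0.001]
wrist_force: [-0.5, 0.6, -0.2]
gripper_width: 0.453
finger_force: 0.0
```

```bash
python3 - <<'E'
from h import *
s=readout.observe();c=vision.camera('wrist')
print(s['tcp_pos'],s['gripper_width'])
y=R.from_quat(s['eef_rot']).as_matrix()[:,1];print('yline',np.degrees(np.arctan2(y[1],y[0])))
cv2.imwrite('pics/w3.png',c['img'][:,:,::-1])
print('hub,grip',[np.round(proj(c,p,s)) for p in ([.508,-.1743,.055],[.47,-.2207,.093])])
arc(0,230.7,180.7,2.5)
E
```

```text
[ 0.46907272 -0.21995259  0.18881559] 0.4526753851429073
yline -39.327333795886055
hub,grip [array([114., 256.]), array([196., 256.])]
(np.float64(228.2), np.float64(-0.42), np.float64(-0.05), np.float64(0.043))
(np.float64(225.7), np.float64(-0.83), np.float64(-0.098), np.float64(0.087))
(np.float64(223.2), np.float64(-1.25), np.float64(-0.143), np.float64(0.134))
(np.float64(220.7), np.float64(-1.67), np.float64(-0.187), np.float64(0.183))
(np.float64(218.2), np.float64(-2.08), np.float64(-0.229), np.float64(0.233))
(np.float64(215.7), np.float64(-2.5), np.float64(-0.268), np.float64(0.285))
(np.float64(213.2), np.float64(-2.92), np.float64(-0.305), np.float64(0.339))
(np.float64(210.7), np.float64(-3.33), np.float64(-0.34), np.float64(0.395))
(np.float64(208.2), np.float64(-3.75), np.float64(-0.372), np.float64(0.452))
(np.float64(205.7), np.float64(-4.17), np.float64(-0.402), np.float64(0.51))
(np.float64(203.2), np.float64(-4.58), np.float64(-0.429), np.float64(0.57))
(np.float64(200.7), np.float64(-5.0), np.float64(-0.453), np.float64(0.631))
(np.float64(198.2), np.float64(-5.42), np.float64(-0.475), np.float64(0.692))
(np.float64(195.7), np.float64(-5.83), np.float64(-0.494), np.float64(0.755))
(np.float64(193.2), np.float64(-6.25), np.float64(-0.51), np.float64(0.818))
(np.float64(190.7), np.float64(-6.67), np.float64(-0.524), np.float64(0.882))
(np.float64(188.2), np.float64(-7.08), np.float64(-0.535), np.float64(0.947))
(np.float64(185.7), np.float64(-7.5), np.float64(-0.543), np.float64(1.012))
(np.float64(183.2), np.float64(-7.92), np.float64(-0.548), np.float64(1.077))
(np.float64(180.7), np.float64(-8.33), np.float64(-0.55), np.float64(1.142))
```

View pics/w3.png

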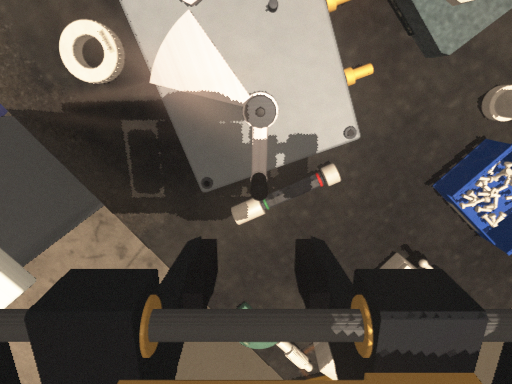

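The selector grip is at about (259,190) and its hub at (261,111), within about 2 mm of my prediction. Descending now.

{"name": "step_arm", "arguments": {
  "motion": [0,0,0,0,0,-1.5,-0.1,0,0,0,0,0,-2.3,-0.1,0,0,0,0,0,-3.28,-0.1,0,0,0,0,0,-3.28,-0.1,0,0,0,0,0,-3.28,-0.5,0,0,0,0,0,-3.28,-0.5,0,0,0,0,0,-3.28,-0.5]
}}

```text
clock: 10.12
tcp_pos: [0.4696, -0.2208, 0.0597]
eef_rot: [0.904, 0.428, 0.0, 0.001]
wrist_force: [-0.2, 0.2, -0.2]
gripper_width: 0.252
finger_force: 0.0
```

{"name": "step_arm", "arguments": {
  "motion": [0,0,-0.42,-0.05,0.043,0,-0.5,0,0,-0.83,-0.098,0.087,0,-0.5,0,0,-1.25,-0.143,0.134,0,-0.5]
}}

```text
clock: 10.5
tcp_pos: [0.4647, -0.216, 0.0595]
eef_rot: [0.93, 0.367, 0.001, 0.002]
wrist_force: [6.6, -2.6, -4.5]
gripper_width: 0.249
finger_force: 3.1
```

{"name": "step_arm", "arguments": {
  "motion": [0,0,-0.42,-0.044,0.049,0,-0.5,0,0,-0.62,-0.066,0.074,0,-0.5]
}}

```text
clock: 10.75
tcp_pos: [0.4621, -0.2131, 0.0595]
eef_rot: [0.942, 0.337, 0.001, 0.002]
wrist_force: [6.2, -2.6, -3.2]
gripper_width: 0.25
finger_force: 3.1
```

{"name": "step_arm", "arguments": {
  "motion": [0,0,-0.21,-0.021,0.025,0,-0.5,0,0,-0.42,-0.041,0.051,0,-0.5]
}}

```text
clock: 11.0
tcp_pos: [0.4606, -0.2112, 0.0596]
eef_rot: [0.949, 0.316, 0.002, 0.002]
wrist_force: [6.7, -2.7, -3.7]
gripper_width: 0.248
finger_force: 3.0
```

```bash
python3 -c "
from h import *
arc(0,217,193,3);arc(0,193,181,1.5)"
```

```text
(np.float64(214.0), np.float64(-0.5), np.float64(-0.046), np.float64(0.064))
(np.float64(211.0), np.float64(-1.0), np.float64(-0.088), np.float64(0.13))
(np.float64(208.0), np.float64(-1.5), np.float64(-0.126), np.float64(0.199))
(np.float64(205.0), np.float64(-2.0), np.float64(-0.162), np.float64(0.269))
(np.float64(202.0), np.float64(-2.5), np.float64(-0.193), np.float64(0.341))
(np.float64(199.0), np.float64(-3.0), np.float64(-0.22), np.float64(0.414))
(np.float64(196.0), np.float64(-3.5), np.float64(-0.244), np.float64(0.489))
(np.float64(193.0), np.float64(-4.0), np.float64(-0.264), np.float64(0.565))
(np.float64(191.5), np.float64(-0.25), np.float64(-0.008), np.float64(0.038))
(np.float64(190.0), np.float64(-0.5), np.float64(-0.016), np.float64(0.077))
(np.float64(188.5), np.float64(-0.75), np.float64(-0.022), np.float64(0.116))
(np.float64(187.0), np.float64(-1.0), np.float64(-0.027), np.float64(0.155))
(np.float64(185.5), np.float64(-1.25), np.float64(-0.032), np.float64(0.194))
(np.float64(184.0), np.float64(-1.5), np.float64(-0.035), np.float64(0.233))
(np.float64(182.5), np.float64(-1.75), np.float64(-0.037), np.float64(0.272))
(np.float64(181.0), np.float64(-2.0), np.float64(-0.038), np.float64(0.311))
```

{"name": "step_arm", "arguments": {
  "motion": [0,0,-0.5,-0.046,0.064,0,-0.5,0,0,-1,-0.088,0.13,0,-0.5,0,0,-1.5,-0.126,0.2,0,-0.5,0,0,-2,-0.162,0.27,0,-0.5]
}}

```text
clock: 11.5
tcp_pos: [0.4542, -0.2005, 0.0597]
eef_rot: [0.977, 0.215, 0.002, 0.002]
wrist_force: [6.7, -3.9, -2.8]
gripper_width: 0.248
finger_force: 3.1
```

{"name": "step_arm", "arguments": {
  "motion": [0,0,-0.5,-0.031,0.072,0,-0.5,0,0,-1,-0.058,0.145,0,-0.5,0,0,-1.5,-0.082,0.22,0,-0.5,0,0,-2,-0.102,0.296,0,-0.5]
}}

```text
clock: 12.0
tcp_pos: [0.4501, -0.1889, 0.0597]
eef_rot: [0.994, 0.112, 0.002, 0.002]
wrist_force: [6.2, -5.2, -2.4]
gripper_width: 0.247
finger_force: 3.0
```

{"name": "step_arm", "arguments": {
  "motion": [0,0,-0.25,-0.008,0.038,0,-0.5,0,0,-0.5,-0.016,0.077,0,-0.5]
}}

```text
clock: 12.25
tcp_pos: [0.4494, -0.1858, 0.0597]
eef_rot: [0.996, 0.086, 0.002, 0.002]
wrist_force: [4.3, -6.1, -2.1]
gripper_width: 0.251
finger_force: 3.0
```

{"name": "step_arm", "arguments": {
  "motion": [0,0,-0.12,-0.003,0.02,0,-0.5,0,0,-0.25,-0.006,0.039,0,-0.5]
}}

```text
clock: 12.5
tcp_pos: [0.4492, -0.1844, 0.0598]
eef_rot: [0.997, 0.073, 0.002, 0.002]
wrist_force: [4.9, -5.8, -2.3]
gripper_width: 0.252
finger_force: 2.9
```

{"name": "step_arm", "arguments": {
  "motion": [0,0,-0.12,-0.003,0.02,0,-0.5,0,0,-0.25,-0.005,0.039,0,-0.5]
}}

```text
clock: 12.75
tcp_pos: [0.449, -0.1828, 0.0598]
eef_rot: [0.998, 0.06, 0.002, 0.002]
wrist_force: [3.5, -5.1, -1.8]
gripper_width: 0.252
finger_force: 3.0
```

{"name": "step_arm", "arguments": {
  "motion": [0,0,-0.1,-0.002,0.013,0,-0.5,0,0,-0.17,-0.004,0.026,0,-0.5]
}}

```text
clock: 13.0
tcp_pos: [0.4488, -0.1818, 0.0598]
eef_rot: [0.999, 0.051, 0.002, 0.002]
wrist_force: [4.8, -5.4, -1.7]
gripper_width: 0.252
finger_force: 3.0
```

Still at baseline force, so I'll continue in 1 mm steps.

{"name": "step_arm", "arguments": {
  "motion": [0,0,-0.1,-0.002,0.013,0,-0.5,0,0,-0.17,-0.003,0.026,0,-0.5]
}}

```text
clock: 13.25
tcp_pos: [0.4487, -0.1808, 0.0598]
eef_rot: [0.999, 0.042, 0.002, 0.002]
wrist_force: [5.5, -5.6, -2.0]
gripper_width: 0.25
finger_force: 3.0
```

{"name": "step_arm", "arguments": {
  "motion": [0,0,-0.1,-0.001,0.013,0,-0.5,0,0,-0.17,-0.002,0.026,0,-0.5]
}}

```text
clock: 13.5
tcp_pos: [0.4486, -0.1798, 0.0598]
eef_rot: [0.999, 0.034, 0.002, 0.002]
wrist_force: [3.8, -6.0, -1.9]
gripper_width: 0.247
finger_force: 3.0
```

{"name": "step_arm", "arguments": {
  "motion": [0,0,-0.1,-0.001,0.013,0,-0.5,0,0,-0.17,-0.002,0.026,0,-0.5]
}}

```text
clock: 13.75
tcp_pos: [0.4487, -0.1793, 0.0598]
eef_rot: [1.0, 0.025, 0.002, 0.002]
wrist_force: [4.5, -10.9, -4.2]
gripper_width: 0.251
finger_force: 5.5
```

{"name": "step_arm", "arguments": {
  "motion": [0,0,-0.1,-0.001,0.013,0,-0.5,0,0,-0.17,-0.002,0.026,0,-0.5]
}}

```text
clock: 14.0
tcp_pos: [0.4489, -0.1791, 0.0598]
eef_rot: [1.0, 0.016, 0.003, 0.003]
wrist_force: [5.3, -15.4, -7.4]
gripper_width: 0.252
finger_force: 7.8
```

The selector is at its stop: the force rose to 15 N and the tool stalled. Backing off and releasing.

{"name": "step_arm", "arguments": {
  "motion": [0,0,0,0,-0.13,0,-0.5,0,0,0,0,-0.15,0,-0.1,0,0,0,0,-0.15,0,-0.1]
}}

```text
clock: 14.38
tcp_pos: [0.4469, -0.182, 0.0588]
eef_rot: [1.0, 0.016, -0.0, -0.0]
wrist_force: [1.4, 0.8, 0.9]
gripper_width: 0.441
finger_force: 0.0
```

{"name": "step_arm", "arguments": {
  "motion": [0,0,0,0,0,1,-0.1,0,0,0,0,0,2,-0.1,0,0,0,0,0,3.3,-0.1,0,0,0,-2.5,0,4,-0.1,0,0,0,-2.5,0,4,-0.1]
}}

```text
clock: 15.0
tcp_pos: [0.3455, -0.1816, 0.2194]
eef_rot: [1.0, 0.016, 0.0, 0.0]
wrist_force: [0.1, -0.4, -0.2]
gripper_width: 0.449
finger_force: 0.0
```

```bash
python3 - <<'E'
from h import *
s=readout.observe();print(s['tcp_pos'],s['wrist_force'])
c=vision.camera('top');cv2.imwrite('pics/t2.png',cv2.resize(c['img'][110:290,180:420,::-1],(800,600),interpolation=cv2.INTER_CUBIC))
E
```

```text
[ 0.3454877  -0.18163502  0.21944085] [ 0.09038657 -0.39931623 -0.16348156]
```

View pics/t2.png

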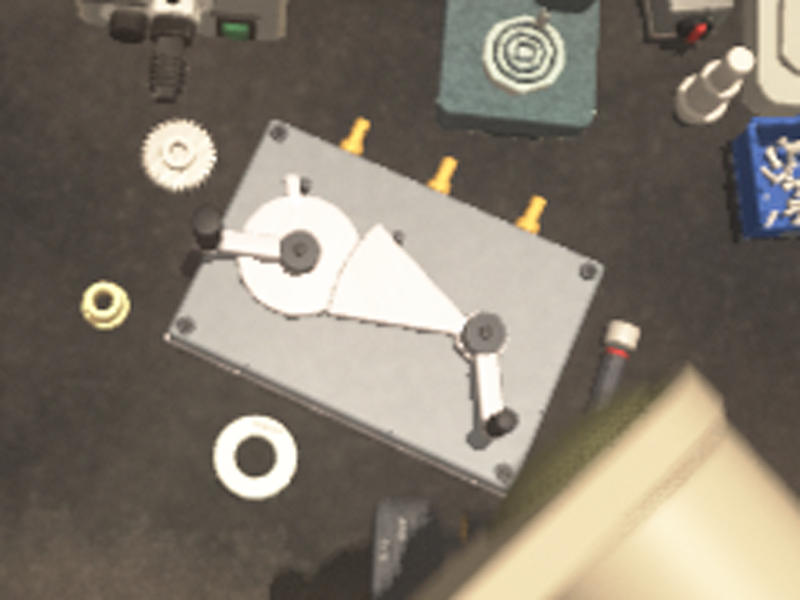

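The top view shows the isolator tab against its pin at (298,186) and the fan edge against the selector pin at (395,238). The loose parts that are in view haven't moved.

```bash
python3 -c "
from rig import job_done
print(job_done())"
```

```text
the job is handed in; nothing more can be done
None
```

I turned the isolator and then the selector clockwise onto their stop pins by feel, released both, and handed the job in at about 15 s with the loose parts not touched; the final picture shows both at their pins, though the arm hid part of the plug gauge.

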